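Tip two painted glass panels back in the drying rack

TASK

Three small painted glass panels stand in the drying rack, all leaning forward on its front rail, towards the robot. Get the blue and the amber one ready for their next coat: with your fingertips, gently push each of them back over upright so that it comes to lean on the rear rail, its lower edge still in the groove of its own bay. Do not lift the panels; leave the green panel leaning as it is and everything else on the table where it stands.

Things in the scene. Friction and masses are not known exactly. Their poses are not given: they have to be found in the camera images.
- rack: fixed plywood drying rack, 120 (x) x 390 mm (y), 90 mm tall; origin: centre of its underside on the table; +x points away from the robot. Three bays at y = -122, 0, +122 mm. Lower edges of the panels stand on its 12 mm baseboard in a 13 mm wide groove at x = 0, between strips 10 mm tall. Rails along y: 10 mm bars at x = -33 (front) and +33 mm (rear), centres 85 mm above the table
- blue_panel: loose blue glass panel, dark metal frame, 100 (y) x 150 tall (z) x 8 mm thick (x), about 250 g, in any one bay. Origin: middle of its lower edge; z runs up the panel, x through it towards the rear. At the start it leans 20 degrees towards the robot on the front rail, upper 65 mm free above the rail. Pushed past upright it falls by itself on the rear rail and leans 13 to 20 degrees the other way
- blue_panel_top (a point): the middle of the blue panel's upper edge, 150 mm along its z from its lower edge; about 155 mm above the table at the start, 162 mm when upright; the panel is best pushed on its robot-side face close under this point (15 to 25 mm below it)
- amber_panel: loose amber glass panel, dark metal frame, 100 (y) x 150 tall (z) x 8 mm thick (x), about 250 g, in any one bay. Origin: middle of its lower edge; z runs up the panel, x through it towards the rear. At the start it leans 20 degrees towards the robot on the front rail, upper 65 mm free above the rail. Pushed past upright it falls by itself on the rear rail and leans 13 to 20 degrees the other way
- amber_panel_top (a point): the middle of the amber panel's upper edge, 150 mm along its z from its lower edge; about 155 mm above the table at the start, 162 mm when upright; the panel is best pushed on its robot-side face close under this point (15 to 25 mm below it)
- green_panel: loose green glass panel, dark metal frame, 100 (y) x 150 tall (z) x 8 mm thick (x), about 250 g, in any one bay. Origin: middle of its lower edge; z runs up the panel, x through it towards the rear. At the start it leans 20 degrees towards the robot on the front rail, upper 65 mm free above the rail. Pushed past upright it falls by itself on the rear rail and leans 13 to 20 degrees the other way
- green_panel_top (a point): the middle of the green panel's upper edge, 150 mm along its z from its lower edge; about 155 mm above the table at the start, 162 mm when upright; the panel is best pushed on its robot-side face close under this point (15 to 25 mm below it)
- paint_bottle: standing blue plastic paint bottle with black cap, 52 mm across, 130 mm tall; a bystander; origin at the centre of its underside
- paint_jar: standing red paint jar with white lid, 56 mm across, 60 mm tall; a bystander; origin at the centre of its underside
- water_cup: white ceramic water cup, 70 mm across, 80 mm tall; a bystander; origin at the centre of its underside
- palette: white ceramic palette dish, 120 mm across, 16 mm tall; a bystander; origin at the centre of its underside
- sanding_block: cork sanding block lying flat, 45 x 90 x 28 mm tall; a bystander; origin at the centre of its underside
Things that resemble listed ones, but are neither listed nor needed, are in the scene too. There is more than one size of the green_panel; the job needs the larger. Leave any red look-alike of the blue_panel alone.

How it is judged (in metres and radians):
At the end, for the whole second after the job is handed in: Blue and amber lean back 7-29 deg, upper edge over 22 mm behind the rack's middle line, lower edge in the groove (15 mm of middle line, 25 mm of its start, under 22 mm high), square within 0.15 rad, at rest; green within 20 mm of its start, other things within 30 mm and upright (x of each of blue_panel_top, amber_panel_top in the frame of rack above 0.022 m and angle between blue_panel's own z axis and vertical between 0.12 and 0.5 rad and x of blue_panel in the frame of rack between -0.015 and 0.015 m and height (world z) of each of blue_panel, amber_panel below 0.022 m and distance of each of blue_panel, amber_panel from where it was at the start of the episode below 0.025 m and angle between the y axis of each of blue_panel, amber_panel and the y axis of rack, either way round below 0.15 rad and linear speed of each of blue_panel, amber_panel below 0.02 m/s and angle between amber_panel's own z axis and vertical between 0.12 and 0.5 rad and x of amber_panel in the frame of rack between -0.015 and 0.015 m and x of green_panel_top in the frame of rack below -0.03 m and distance of each of green_panel_top, green_panel from where it was at the start of the episode below 0.02 m and distance of each of paint_bottle, paint_jar, water_cup, palette, sanding_block from where it was at the start of the episode below 0.03 m and angle between each of paint_bottle, paint_jar, water_cup, palette, sanding_block's own z axis and vertical below 0.3 rad); the robot touches nothing.
It fails at once if a panel is lifted: its lower edge more than about 20 mm above the groove floor (height (world z) of any of blue_panel, amber_panel, green_panel above 0.034 m).
It fails at once if the fingers push a panel harder than 25 N (contact force between the fingers and blue_panel above 25 N or contact force between the fingers and amber_panel above 25 N or contact force between the fingers and green_panel above 25 N).
It fails at once if the green panel is disturbed (its upper or lower edge moved more than 20 mm) (distance of any of green_panel_top, green_panel from where it was at the start of the episode above 0.02 m).
It fails at once if a bystander is moved more than 30 mm or tipped over (distance of any of paint_bottle, paint_jar, water_cup, palette, sanding_block from where it was at the start of the episode above 0.03 m or angle between any of paint_bottle, paint_jar, water_cup, palette, sanding_block's own z axis and vertical above 0.3 rad).
It also fails if it takes over 42 s, if anything falls off the work surface, if the arm or the gripper's body presses on something with over 40 N, if the wrist force passes 120 N, or if a joint passes its speed limit or range.

ROBOT

A 7-joint arm with a two-finger parallel gripper is mounted at the origin on the work surface. World frame = base frame: x ahead of the robot, y to its left, z up, the work surface at z = 0. Lengths are in mm, angles in rad, forces in N, time in s.
With the tool pointing down it reaches from about 400 to 875 mm from the base axis. Payload 4.4 kg.
Tool frame: the origin (TCP) lies at the very end of the fingers, on their centre line; the grasp point (between the pads) lies 19 mm behind it; z points along the fingers, y is the line along which they close (so a half turn about z gives the same grasp; the last joint's range is limited). The gripper opens to 85 mm and grips with 20 to 120 N. Pads are 22 mm wide; open, the fingers measure 114 mm over their backs; the gripper's body (76 mm by 85 mm) begins 54 mm behind the grasp point. The pads swing forward as they close: fully open they stand 13 mm farther back than shut.
Start: joints at [1.093, 0.628, 0.038, 1.517, -0.027, 0.996, -0.02], TCP at [260.198, -595.664, 206.313] pointing down, gripper open.
Joint ranges: [-3.06, 3.06], [-0.37, 2.12], [-1.25, 1.32], [0.18, 2.47], [-1.1, 4.24], [0.23, 1.98], [-2.94, 2.94]. Speed limits (rad/s): [2.57, 2.57, 3.14, 3.14, 3.14, 3.14, 3.14].

INTERFACE

Orientations are given as [roll, pitch, yaw] about the fixed x, y, z axes, in that order (R = Rz(yaw) Ry(pitch) Rx(roll)).
In Python, from cell import sensors, get_image, camera_params, order gives the robot as it stands.
- The arm moves only by the shell command python3 -m inch 'ROWS' [OPENING]. ROWS is JSON, a list that holds one entry, the list of rows, each a list of 4 numbers: the shift along the tool's x, y, z in cm, then the turn about the tool's z in degrees. A call has 1 to 8 rows; each row is the pose to reach, as a shift and turn from the pose commanded when the call began, along the tool's axes at that moment; what a row does not reach only later rows make up. A row lasts 1/12 s, in which the tool goes at most 41.7 mm and 7.16 degrees, less where a joint would pass 70% of its speed; a pose out of reach is approached as far as the arm can. A call with a gripper value outside its range is refused whole. OPENING is the finger opening in cm, from 0 to 8.54, set as the call begins (- or left out, the last holds). The fingers move at their own pace and stop on an object; the grip force is fixed at half the most. Time passes only in rows, so rows that repeat a pose let the fingers close. It gives the time, the measured TCP pose, the force, the opening and the grip force at its end, in the units of the state.
- sensors.read_state(): the state, without advancing time (a new reading comes with each control period).
- get_image(name): name is "side" or "top" or "wrist"; returns the picture (400x640x3 uint8, blue, green, red); there is no depth.
- camera_params(name): a dict with "mtx" (3x3 intrinsics, pixels), "rvec" (rotation vector, rad) and "tvec" (3), from world to camera coordinates, as OpenCV has them. Camera axes: x right, y down, z forward; pixel columns grow to the right and rows downward; lengths in mm; the calibration is good to about 2 mm. The wrist camera is an equidistant fisheye: a pixel r from the principal point sees the ray r / f radians off the axis. A picture is of the moment at which its call begins: read the wrist's pose just before it. camera_params takes no time and is no camera call; for the wrist camera it gives the pose at the moment of the call.
- order.finish_job(): hands the job in; it is judged then, once.
The state is a dict: "clock": time; "qpos": joint angles; "qd": joint speeds; "tau": joint torques, N m; "eef_pos": TCP position; "tool_rot": TCP orientation; "force": force on the tool from outside, world axes, zero at the start; "torque": the same for the moment, N m; "width": finger opening in mm; "gripper_force": force on a finger pad.
Only numpy, scipy, OpenCV 4.12 (cv2) and the standard library are available. Lean on these libraries where they do the work, as an engineer would, in place of code of your own. Each camera call takes 0.05 s, during which the arm holds its last target. There are 200 camera calls.

## Working session

There is one attempt and no reset: what is moved stays moved. The work goes in short steps, Python scripts to look and compute and a shell command to move; the robot and the scene stay as the last step left them, time stands still between calls to the robot, and variables do not carry over. Pictures are saved under pics/ and viewed, at most 10 in all, crops included, and the job is handed in when it is done.

```bash
mkdir -p pics; python3 - <<'E'
from cell import *
import cv2
for n in("top","side"):
    im=get_image(n); cv2.imwrite(f"pics/{n}0.png",im); p=camera_params(n); print(n,p)
s=sensors.read_state();print(s)
E
```

```text
top {'mtx': array([[386.95169838,   0.        , 315.40019652],
       [  0.        , 386.95169838, 203.72752942],
       [  0.        ,   0.        ,   1.        ]]), 'rvec': array([ 2.19817455, -2.15068835,  0.09648007]), 'tvec': array([ -15.56557595,  506.71200623, 1275.30133012])}
side {'mtx': array([[479.078042  ,   0.        , 320.39315208],
       [  0.        , 479.078042  , 204.96311445],
       [  0.        ,   0.        ,   1.        ]]), 'rvec': array([ 0.308919  , -2.67139273,  1.40187681]), 'tvec': array([ 477.21522355,  170.77871195, 1619.23894724])}
{'clock': 0.1, 'qpos': array([ 1.09321766,  0.62923704,  0.03846457,  1.51827833, -0.026989  ,
        0.99629753, -0.01999956]), 'qd': array([ 2.30041710e-04, -1.92732161e-03,  8.34633944e-04, -3.07881344e-03,
       -2.54030808e-03, -7.88131902e-04,  9.35370665e-06]), 'tau': array([ 2.21428905e-03, -5.64538693e+01,  1.22992281e+00, -1.93972653e+01,
        1.11422097e-02,  5.50464378e-03,  7.36784244e-06]), 'eef_pos': array([ 259.92692797, -595.10576983,  205.48890098]), 'tool_rot': array([-3.13989133e+00,  3.73560331e-05,  4.11768857e-01]), 'force': array([-0.69825418,  0.01648004,  0.90691454]), 'torque': array([-0.01618637, -0.04088755,  0.02106309]), 'gripper_force': 0.0, 'width': 85.4363166845849}
```

View pics/top0.png

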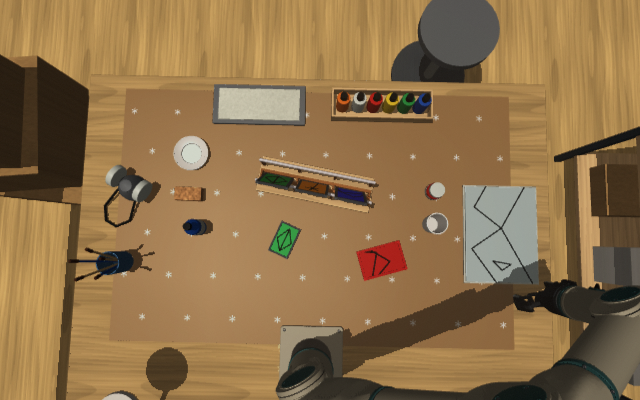

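View pics/side0.png

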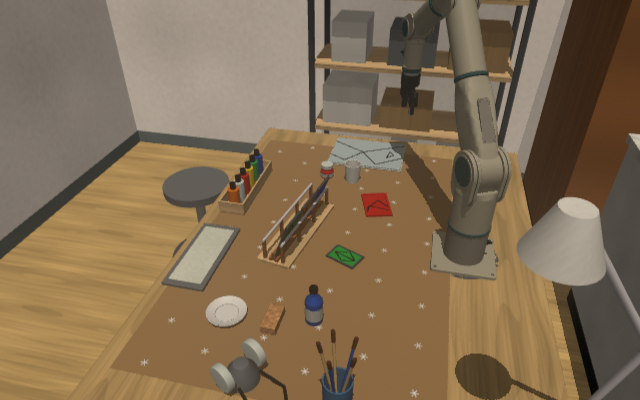

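The top view shows the rack at about (316,185) with green at (275,180), amber at (313,187) and blue at (351,195). The look-alikes are a small green panel lying flat at (285,240) and a red one at (382,260). The bystanders stand clear of the rack. Next is a close crop to check the choice and measure the rack.

```bash
python3 - <<'E'
import cv2
im=cv2.imread("pics/top0.png")[145:225,245:390]
cv2.imwrite("pics/topc.png",cv2.resize(im,None,fx=5.5,fy=5.5,interpolation=cv2.INTER_CUBIC))
E
```

```text
(no output)
```

View pics/topc.png

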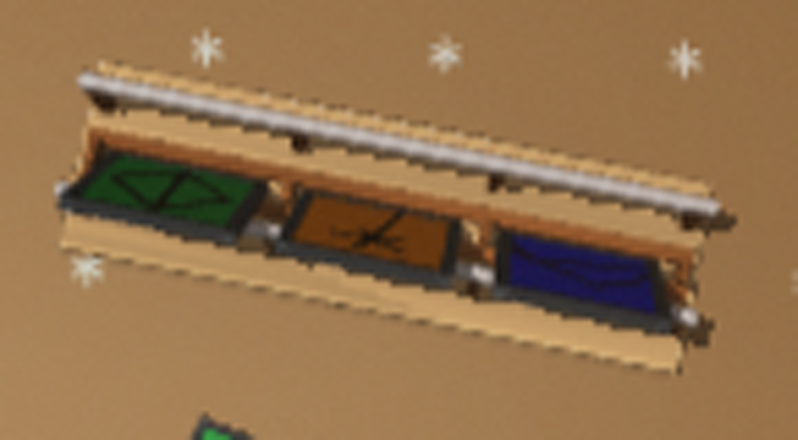

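The crop shows green on the left, amber in the middle and blue on the right, all with their dark upper edges over the front rail. The rear rail runs (85,80) to (715,207) and the front rail (60,193) to (690,317). The top edges are amber (283,240) to (450,272) and blue (497,282) to (672,325), all in crop pixels.

```bash
cat > h.py <<'E'
import numpy as np,cv2
from cell import *
def ray(name,u,v,z):
    p=camera_params(name);R=cv2.Rodrigues(p["rvec"])[0];t=p["tvec"]
    d=R.T@np.linalg.inv(p["mtx"])@[u,v,1];c=-R.T@t
    return c+d*(z-c[2])/d[2]
E
python3 - <<'E'
from h import *
np.set_printoptions(precision=1,suppress=True)
c=lambda x,y,z:ray("top",245+x/5.5-.4,145+y/5.5-.4,z)
a,b,e,f=c(85,78,90),c(715,205,90),c(60,191,90),c(690,317,90)
print(a,b,e,f,"len",np.linalg.norm(a-b),np.linalg.norm(e-f))
m=(a+b+e+f)/4;d=(a-b+e-f);yaw=np.arctan2(-d[0],d[1]);print("centre",m,"yaw",yaw,np.degrees(yaw))
ex=np.array([np.cos(yaw),np.sin(yaw)]);ey=np.array([-ex[1],ex[0]])
print("rail sep",((a+b-e-f)/2)[:2]@ex)
for n,q in(("near corners",[c(62,249,0),c(680,373,0)]),("amber",[c(283,240,152),c(450,272,152)]),("blue",[c(497,282,152),c(672,325,152)])):
  for k in q: print(n,k,(k-m)[:2]@ex,(k-m)[:2]@ey)
s=sensors.read_state()
for y in(0,-122): print("panel base",y,m[:2]+y*ey, "top",m[:2]+y*ey-57*ex)
for n,u,v,z in(("jar",436,190,60),("cup",437,223,80),("bottle",192,226,130)):print(n,ray("top",u,v,z))
E
```

```text
[642.  176.4  90. ] [ 575.1 -192.3   90. ] [575.  188.6  90. ] [ 509.4 -178.4   90. ] len 374.72636514080375 372.82191116955335
centre [575.4  -1.4  90. ] yaw -0.17821503382259538 -10.210969283815933
rail sep 67.60749550194653
near corners [552.2 200.5   0. ] -58.63326067310031 194.58768544510366
near corners [ 483.2 -185.1    0. ] -58.18730745998361 -197.05924374800003
amber [541.1  54.8 152. ] -43.72125916336507 49.29927126035373
amber [525.4 -37.5 152. ] -42.83798645245769 -44.37206497513473
blue [520.4 -63.5 152. ] -43.12937771733361 -70.79418212893479
blue [ 498.8 -159.9  152. ] -47.33552086188888 -169.56646010908636
panel base 0 [575.4  -1.4] top [519.3   8.7]
panel base -122 [ 553.8 -121.5] top [ 497.7 -111.4]
jar [ 557.2 -397.7   60. ]
cup [ 448.5 -394.    80. ]
bottle [420.6 371.4 130. ]
```

Checks: the rail spacing comes out at 67.6 mm against 66, and the front edge at -58.5 against -60. The rack centre is (575,-1) with yaw -10.2°. I'll approach in front of blue at height, turning the tool to match the rack and closing the fingers.

```bash
python3 -m inch '[[[2.5,-2.5,0,4],[5.3,-5.2,0,9],[8.1,-8,0,14],[10.9,-10.8,0,19],[13.7,-13.6,0,24],[16.5,-16.4,0,29],[19.3,-19.2,0,34],[22,-21.8,0,34]]]' 0
cat >> h.py <<'E'
M=np.array([575.4,-1.4]);YAW=-0.178
ex=np.array([np.cos(YAW),np.sin(YAW)]);ey=np.array([-ex[1],ex[0]])
def rel():
    s=sensors.read_state();p=s["eef_pos"];y=s["tool_rot"][2];d=p[:2]-M
    print("t",round(s["clock"],2),"rack xy",np.round([d@ex,d@ey],1),"z",round(p[2],1),"yaw err deg",round(np.degrees(y-YAW),1),"F",np.round(s["force"],1),"w",round(s["width"],1))
def go(x,y,z):
    s=sensors.read_state();p=s["eef_pos"];a=s["tool_rot"][2]
    w=np.append(M+x*ex+y*ey,z)-p
    print("cm:",np.round(cv2.Rodrigues(s["tool_rot"]*0)[0]@[w[0]*np.cos(a)+w[1]*np.sin(a),w[0]*np.sin(a)-w[1]*np.cos(a),-w[2]],0)/10)
E
python3 -c "
from h import *
rel();go(-100,-122,205)"
```

```text
clock: 0.77
eef_pos: [374.7, -305.4, 206.1]
tool_rot: [-3.141, 0.001, -0.185]
force: [0.9, 1.0, 0.1]
width: -0.0
gripper_force: 0.0
t 0.77 rack xy [-143.7 -334.7] z 206.1 yaw err deg -0.4 F [0.9 1.  0.1] w -0.0
cm: [  4.2 -21.3   0.1]
```

```bash
python3 -m inch '[[[0.7,-3.6,0,0],[1.4,-7.2,0,0],[2.1,-10.8,0,0],[2.8,-14.4,0,0],[3.5,-18,0,0],[4.2,-20.5,2,0],[4.2,-21.3,5,0],[4.2,-21.3,7,0]]]'
python3 - <<'E'
from h import *
rel();im=get_image("wrist");cv2.imwrite("pics/w1.png",im)
E
```

```text
clock: 1.43
eef_pos: [454.8, -102.2, 134.8]
tool_rot: [-3.14, 0.001, -0.176]
force: [-0.2, -0.3, -0.6]
width: 0.2
gripper_force: 0.0
t 1.43 rack xy [-100.8 -120.6] z 134.8 yaw err deg 0.1 F [-0.2 -0.3 -0.6] w 0.2
```

View pics/w1.png

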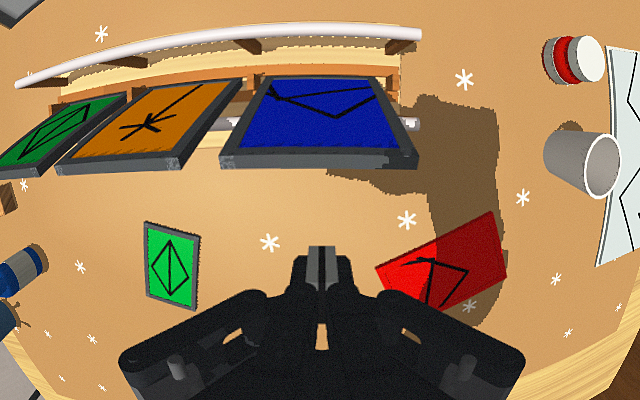

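The fingertips at (321,250) are centred on blue, whose upper edge spans (220 to 418,160). Now a slow push along tool x.

```bash
python3 -m inch '[[[0.8,0,0,0],[1.5,0,0,0],[2.0,0,0,0],[2.4,0,0,0],[2.7,0,0,0],[3.0,0,0,0],[3.3,0,0,0],[3.6,0,0,0]]]'
python3 -m inch '[[[0.3,0,0,0],[0.6,0,0,0],[0.9,0,0,0],[1.2,0,0,0],[1.5,0,0,0],[1.8,0,0,0],[2.1,0,0,0],[2.4,0,0,0]]]'
python3 -c "
from h import *
rel()"
```

```text
clock: 2.15
eef_pos: [490.0, -112.6, 136.6]
tool_rot: [-3.142, -0.0, -0.182]
force: [-1.0, 0.0, -0.8]
width: 0.0
gripper_force: 0.0
clock: 2.82
eef_pos: [513.6, -116.8, 136.3]
tool_rot: [-3.142, 0.0, -0.182]
force: [-0.2, 0.4, -0.5]
width: -0.2
gripper_force: 0.0
t 2.82 rack xy [ -40.4 -124.5] z 136.3 yaw err deg -0.2 F [-0.2  0.4 -0.5] w -0.2
```

```bash
python3 -m inch '[[[0.3,0,0,0],[0.6,0,0,0],[0.9,0,0,0],[1.2,0,0,0],[1.5,0,0,0],[1.8,0,0,0],[2.1,0,0,0],[2.4,0,0,0]]]'
python3 -m inch '[[[0.3,0,0,0],[0.6,0,0,0],[0.9,0,0,0],[1.2,0,0,0],[1.5,0,0,0],[1.8,0,0,0],[2.1,0,0,0],[2.1,0,0,0]]]'
python3 - <<'E'
from h import *
rel();im=get_image("wrist");cv2.imwrite("pics/w2.png",im)
E
```

```text
clock: 3.48
eef_pos: [537.3, -121.1, 136.3]
tool_rot: [-3.142, -0.0, -0.182]
force: [0.2, -0.2, 1.2]
width: -0.0
gripper_force: 0.0
clock: 4.15
eef_pos: [558.4, -125.0, 136.4]
tool_rot: [3.142, -0.001, -0.182]
force: [0.8, 0.2, -0.2]
width: -0.2
gripper_force: 0.0
t 4.15 rack xy [   5.2 -124.6] z 136.4 yaw err deg -0.2 F [ 0.8  0.2 -0.2] w -0.2
```

View pics/w2.png

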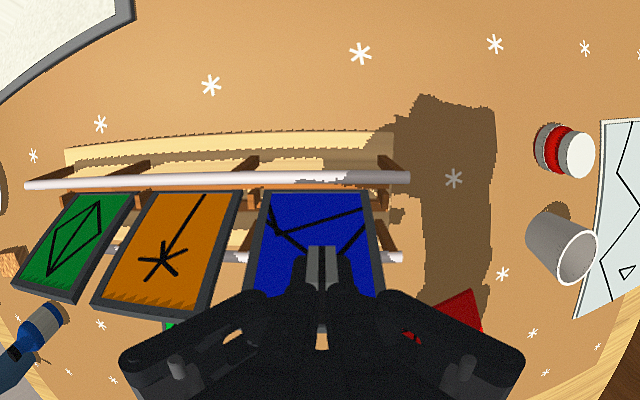

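Here blue's lower edge is at (262 to 375,192), but its upper edge is hidden behind the fingers at (321,250), so the tilt is unclear. I'll check the side view.

```bash
python3 - <<'E'
from h import *
p=camera_params("wrist");R=cv2.Rodrigues(p["rvec"])[0];c=-R.T@p["tvec"];d=c[:2]-M
print("cam rack",d@ex,d@ey,c[2],"axis",R[2],"f",p["mtx"][0,0])
def proj(x,y,z):
    w=np.append(M+x*ex+y*ey,z);q=R@w+p["tvec"];th=np.arctan2(np.hypot(q[0],q[1]),q[2]);r=th*p["mtx"][0,0]
    return np.round(p["mtx"][:2,2]+q[:2]/np.hypot(q[0],q[1])*r)
for n,y0 in(("amber",0),("blue",-122)):
  for a in(-20,0,16):
    t=np.radians(a);print(n,a,*[proj(h*np.sin(t),y0+e,12+h*np.cos(t)) for h in(0,150) for e in(50,-50)])
print("tip",proj(5,-124.6,136))
im=get_image("side")[150:290,230:370]
cv2.imwrite("pics/s2.png",cv2.resize(im,None,fx=4.2,fy=4.2,interpolation=cv2.INTER_CUBIC))
E
```

```text
cam rack 83.07732790801349 -125.07003201429103 302.4474008075739 axis [-0.3015124   0.05488604 -0.95188119] f 309.70691628693146
amber -20 [159. 193.] [246. 192.] [ 94. 309.] [208. 326.]
amber 0 [159. 193.] [246. 192.] [ 66. 255.] [187. 266.]
amber 16 [159. 193.] [246. 192.] [ 57. 195.] [180. 192.]
blue -20 [268. 191.] [369. 191.] [240. 329.] [395. 329.]
blue 0 [268. 191.] [369. 191.] [224. 268.] [409. 268.]
blue 16 [268. 191.] [369. 191.] [218. 192.] [414. 191.]
tip [321. 241.]
```

View pics/s2.png

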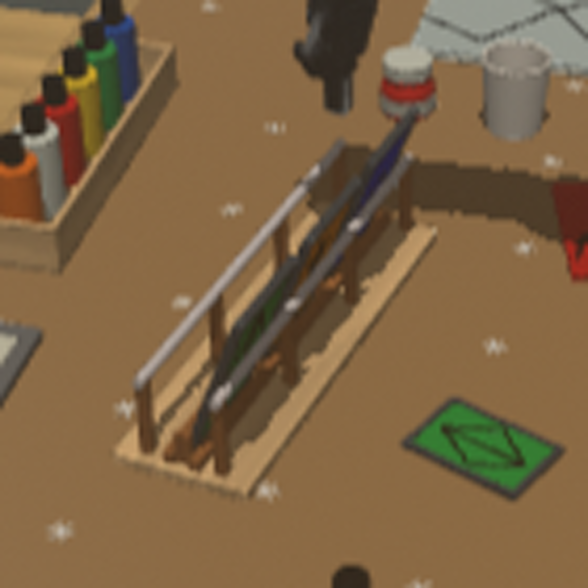

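```bash
python3 - <<'E'
from h import *
p=camera_params("side")
def pr(x,y,z):
    w=np.append(M+x*ex+y*ey,z);q=cv2.projectPoints(w,p["rvec"],p["tvec"],p["mtx"],None)[0].ravel()
    return np.round((q-[230,150])*4.2)
print("tip",pr(5,-124.6,136),"tip at z180",pr(5,-124.6,180),"tip body z210",pr(5,-124.6,210))
for y0 in(-122,0,122):
  for a in(-20,0,16):
    t=np.radians(a);print(y0,a,*[pr(h*np.sin(t),y0+e,12+h*np.cos(t)) for h in(0,150) for e in(50,-50)])
print("front rail",pr(-33,190,90),pr(-33,-190,90),"rear",pr(33,190,90),pr(33,-190,90))
print(sensors.read_state())
E
```

```text
tip [336. 136.] tip at z180 [335.  93.] tip body z210 [335.  62.]
-122 -20 [319. 286.] [364. 227.] [371. 164.] [417. 107.]
-122 0 [319. 286.] [364. 227.] [315. 142.] [363.  86.]
-122 16 [319. 286.] [364. 227.] [271. 137.] [321.  82.]
0 -20 [257. 365.] [308. 299.] [309. 241.] [360. 177.]
0 0 [257. 365.] [308. 299.] [250. 217.] [304. 155.]
0 16 [257. 365.] [308. 299.] [205. 211.] [260. 150.]
122 -20 [189. 453.] [246. 380.] [239. 327.] [297. 255.]
122 0 [189. 453.] [246. 380.] [178. 301.] [238. 231.]
122 16 [189. 453.] [246. 380.] [130. 294.] [192. 225.]
front rail [211. 400.] [405. 153.] rear [134. 379.] [339. 138.]
{'clock': 4.25, 'qpos': array([ 0.0795566 ,  0.60745461,  0.14158442,  1.81512435, -0.12135767,
        0.72757579, -1.46550074]), 'qd': array([ 0.00144274, -0.00319182, -0.00036513,  0.00706785,  0.00167433,
        0.00023539,  0.00045505]), 'tau': array([-1.68423291e-02, -5.07487679e+01,  2.47164197e+00, -1.54270881e+01,
        4.91418235e-03, -2.69480946e-02, -3.51987519e-04]), 'eef_pos': array([ 557.58247224, -124.91436742,  136.26651659]), 'tool_rot': array([ 3.14156391e+00,  1.92192657e-04, -1.81610560e-01]), 'force': array([-0.21325405, -0.49362873,  0.22329764]), 'torque': array([-0.00850555,  0.0280009 ,  0.05283334]), 'gripper_force': 0.0, 'width': -0.028044647949244297}
```

The tip shows at (338,112) in the crop, but the calibration predicts (336,136). So the real fingertips sit about 27 mm above the reported TCP, and they passed over blue, which is still leaning forward and undisturbed. I'll go back over it and lower by that much more. A reported z of 108 clears the 90 mm rail in either case.

```bash
python3 -m inch '[[[0,0,-1.5,0],[0,0,-3,0],[-2,0,-3,0],[-5,0,-3,0],[-8,0,-3,0],[-10.5,0,-3,0],[-10.5,0,-1,0],[-10.5,0,1,0]]]'
python3 -m inch '[[[0,0,1,0],[0,0,1.8,0],[0,0,1.8,0]]]'
python3 - <<'E'
from h import *
rel()
im=get_image("side")[150:290,230:370];b=get_image("wrist")
cv2.imwrite("pics/s3.png",cv2.resize(im,None,fx=4.2,fy=4.2,interpolation=cv2.INTER_CUBIC))
E
```

```text
clock: 4.92
eef_pos: [453.8, -105.8, 127.2]
tool_rot: [-3.141, -0.003, -0.182]
force: [1.3, -1.2, -0.2]
width: -0.2
gripper_force: 0.0
clock: 5.17
eef_pos: [453.3, -105.7, 107.2]
tool_rot: [-3.142, 0.003, -0.182]
force: [-0.0, 0.7, 0.2]
width: -0.1
gripper_force: 0.0
t 5.17 rack xy [-101.7 -124.3] z 107.2 yaw err deg -0.2 F [-0.   0.7  0.2] w -0.1
```

View pics/s3.png

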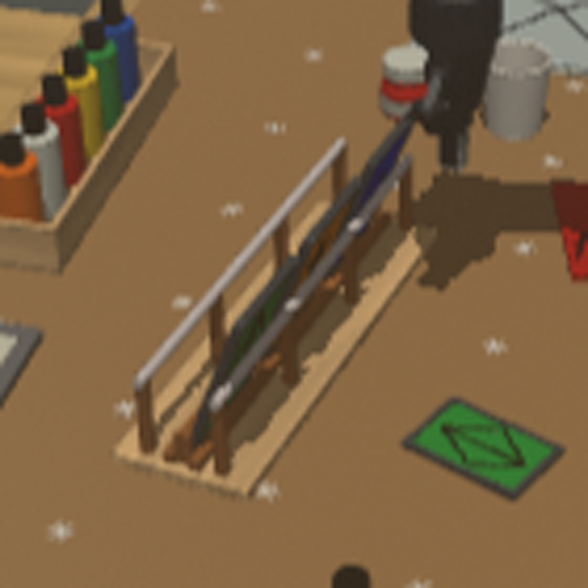

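Blue is still leaning and the tip is at (455,172), so its real height is about 127 mm. That is some 25 mm below blue's upper edge, as wanted. Push.

```bash
python3 -m inch '[[[0.8,0,0,0],[1.5,0,0,0],[2.0,0,0,0],[2.4,0,0,0],[2.7,0,0,0],[3.0,0,0,0],[3.3,0,0,0],[3.6,0,0,0]]]' | grep -E "pos|force"
python3 -m inch '[[[0.3,0,0,0],[0.6,0,0,0],[0.9,0,0,0],[1.2,0,0,0],[1.5,0,0,0],[1.8,0,0,0],[2.1,0,0,0],[2.4,0,0,0]]]'| grep -E "pos|force"
python3 - <<'E'
from h import *
rel()
im=get_image("side")[150:290,230:370];b=get_image("wrist")
s=cv2.resize(im,(400,400),interpolation=cv2.INTER_CUBIC)
cv2.imwrite("pics/s4.png",np.hstack([s,cv2.resize(b[100:350,195:445],(400,400))]))
E
```

```text
eef_pos: [489.9, -112.4, 108.3]
force: [1.0, 0.2, 0.5]
gripper_force: 0.0
eef_pos: [513.7, -116.8, 108.3]
force: [-0.9, -0.2, 0.0]
gripper_force: 0.1
t 6.6 rack xy [ -40.3 -124.5] z 108.3 yaw err deg -0.2 F [-0.9 -0.2  0. ] w 0.2
```

View pics/s4.png

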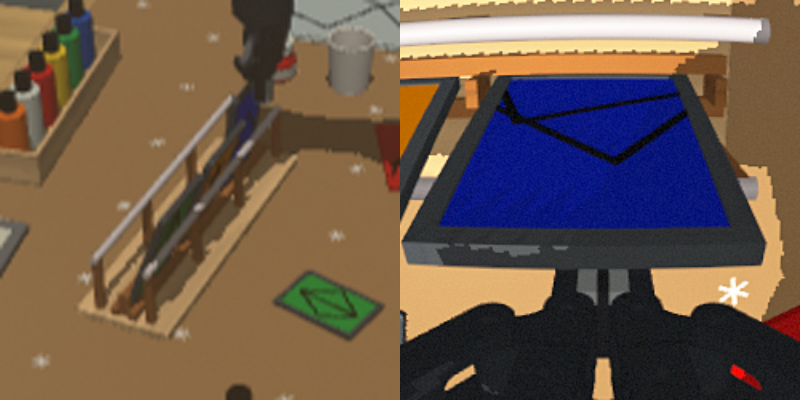

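The right half shows the fingertips now in front of blue's upper edge and pushing it, with a force of about 1 N. Continue past upright.

```bash
python3 -m inch '[[[0.3,0,0,0],[0.6,0,0,0],[0.9,0,0,0],[1.2,0,0,0],[1.5,0,0,0],[1.8,0,0,0],[2.1,0,0,0],[2.4,0,0,0]]]' | grep -E "pos|force"
python3 -m inch '[[[0.3,0,0,0],[0.6,0,0,0],[0.9,0,0,0],[1.2,0,0,0],[1.5,0,0,0],[1.8,0,0,0],[1.8,0,0,0],[1.8,0,0,0]]]'| grep -E "pos|force"
python3 - <<'E'
from h import *
rel()
im=get_image("side")[150:290,230:370];b=get_image("wrist")
s=cv2.resize(im,(400,400),interpolation=cv2.INTER_CUBIC)
cv2.imwrite("pics/s5.png",np.hstack([s,cv2.resize(b[100:350,195:445],(400,400))]))
E
```

```text
eef_pos: [537.3, -121.1, 108.3]
force: [0.4, 0.6, 0.5]
gripper_force: 0.0
eef_pos: [554.8, -124.4, 108.3]
force: [0.6, -0.1, 0.2]
gripper_force: 0.0
t 8.03 rack xy [   1.5 -124.7] z 108.3 yaw err deg -0.2 F [ 0.6 -0.1  0.2] w -0.2
```

View pics/s5.png

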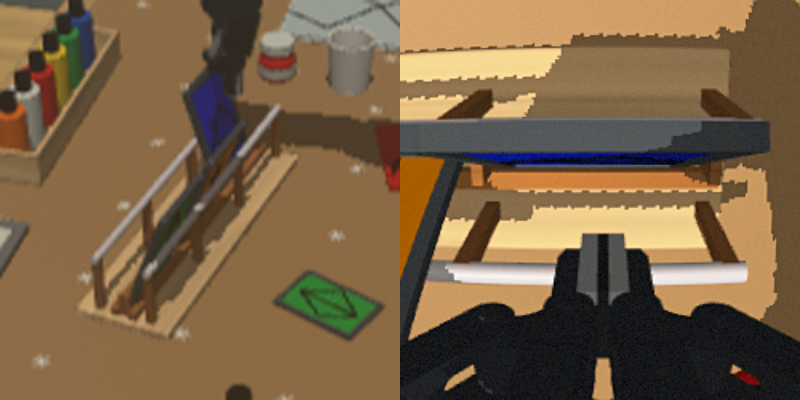

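Blue now leans back on the rear rail, with its upper edge spanning (400 to 770,140) in the right half, square and free of the fingers. Retreat and shift to amber, then push in the same way.

```bash
python3 -m inch '[[[-3,0,0,0],[-6,0,0,0],[-9,0,0,0],[-10.2,-2,0,0],[-10.2,-5.5,0,0],[-10.2,-9,0,0],[-10.2,-12.5,0,0],[-10.2,-12.5,0,0]]]' | grep -E "pos|force"
python3 -m inch '[[[0,0,0,0],[0,0,0,0]]]' | grep -E "pos|force"
python3 -c "
from h import *
rel()"
```

```text
eef_pos: [478.3, 25.5, 108.4]
force: [0.3, -0.2, 0.3]
gripper_force: 0.0
eef_pos: [476.6, 16.5, 108.3]
force: [-0.5, -0.6, 0.5]
gripper_force: 0.0
t 8.97 rack xy [-1.004e+02  1.000e-01] z 108.3 yaw err deg -0.2 F [-0.5 -0.6  0.5] w -0.3
```

```bash
python3 -m inch '[[[0.8,0,0,0],[1.5,0,0,0],[2.0,0,0,0],[2.4,0,0,0],[2.7,0,0,0],[3.0,0,0,0],[3.3,0,0,0],[3.6,0,0,0]]]' | grep -E "pos|force"
python3 -m inch '[[[0.3,0,0,0],[0.6,0,0,0],[0.9,0,0,0],[1.2,0,0,0],[1.5,0,0,0],[1.8,0,0,0],[2.1,0,0,0],[2.4,0,0,0]]]'| grep -E "pos|force"
python3 -m inch '[[[0.3,0,0,0],[0.6,0,0,0],[0.9,0,0,0],[1.2,0,0,0],[1.5,0,0,0],[1.8,0,0,0],[2.1,0,0,0],[2.4,0,0,0]]]' | grep -E "pos|force"
python3 -m inch '[[[0.3,0,0,0],[0.6,0,0,0],[0.9,0,0,0],[1.2,0,0,0],[1.5,0,0,0],[1.8,0,0,0],[1.8,0,0,0],[1.8,0,0,0]]]'| grep -E "pos|force"
python3 -m inch '[[[-3,0,0,0],[-6,0,0,0],[-9,0,0,0],[-11,0,0,0],[-12,0,-3,0],[-12,0,-6,0],[-12,0,-6,0],[-12,0,-6,0]]]'| grep -E "pos|force"
python3 - <<'E'
from h import *
rel()
im=get_image("side")[150:290,230:370];b=get_image("wrist")
s=cv2.resize(im,(300,300),interpolation=cv2.INTER_CUBIC)
cv2.imwrite("pics/s6.png",np.hstack([s,cv2.resize(b,(480,300))]))
E
```

```text
eef_pos: [512.5, 10.5, 108.3]
force: [0.7, -0.1, -0.1]
gripper_force: 0.0
eef_pos: [536.3, 6.1, 108.3]
force: [-0.8, 0.1, 0.7]
gripper_force: 0.2
eef_pos: [559.9, 1.8, 108.3]
force: [0.2, -0.4, -0.4]
gripper_force: 0.0
eef_pos: [577.4, -1.5, 108.3]
force: [-0.4, -0.3, 0.3]
gripper_force: 0.0
eef_pos: [460.5, 20.5, 169.9]
force: [0.2, 0.5, 0.1]
gripper_force: 0.0
t 12.3 rack xy [-117.     1.2] z 169.9 yaw err deg -0.2 F [0.2 0.5 0.1] w 0.0
```

View pics/s6.png

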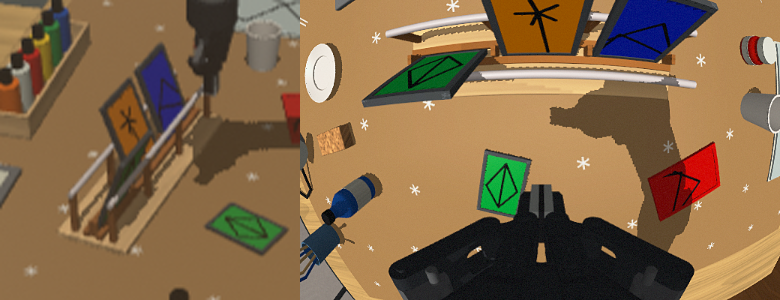

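Amber at (540,25) and blue at (655,30) both lean back on the rear rail with their lower edges in the groove. Green at (425,75) still leans forward, and the gripper is clear of everything. Handing in.

```bash
python3 -c "
from cell import order
print(order.finish_job())"
```

```text
the job is handed in; nothing more can be done
None
```

The blue and amber panels now lean back on the rear rail with their lower edges in the groove. In the last pictures green still leans forward as it was and nothing else had moved; the job is handed in, but no verdict was shown.

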